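# Hang the sample pail on the balance hook

## Robot

A 7-joint arm with a two-finger parallel gripper is mounted at the origin on a cart in front of the work surface, level with it; the furniture and walls round the work are solid. World frame = base frame: x ahead of the robot, y to its left, z up, the work surface at z = 0. Lengths are in m, angles in rad, forces in N, time in s.
With the tool pointing down it reaches from about 0.4 to 0.875 m from the base axis. Payload 19.3 kg.
Tool frame: the origin (TCP) lies at the very end of the fingers, on their centre line; the grasp point (between the pads) lies 19 mm behind it; z points along the fingers, y is the line along which they close (so a half turn about z gives the same grasp; the last joint's range is limited). The gripper opens to 85 mm and grips with 20 to 120 N. Pads are 22 mm wide; open, the fingers measure 114 mm over their backs; the gripper's body (76 mm by 85 mm) begins 54 mm behind the grasp point. The pads swing forward as they close: fully open they stand 13 mm farther back than shut.
Start: joints at [-1.419, 0.521, -0.036, 1.599, 0.021, 1.021, -0.113], TCP at [0.138, 0.61, 0.203] pointing down, gripper open.
Joint ranges: [-2.91, 2.91], [-0.3, 2.13], [-1.5, 1.42], [0.17, 2.43], [-1.26, 4.41], [0.16, 1.93], [-2.52, 2.52]. Speed limits (rad/s): [1.89, 1.89, 2.39, 2.39, 3.01, 3.01, 3.01].

## Interface

Orientations are given as a unit quaternion [x, y, z, w].
In Python, from workcell import robot, effector, solver, imaging, job, readout gives the robot as it stands. Calls block until the motion is done:
- robot.move_ptp(position, orientation): joint-space move of the TCP to a pose.
- robot.servo_line(position, frame=None, velocity=0.15, until_force=None): straight line of the TCP; frame=None keeps the orientation; velocity is the mean speed in m/s. With until_force (N) it stops when the force on the tool has changed by that much, and returns True; else False.
- robot.move_joints(angles): joint-space move.
- effector.grip(opening, effort=None): opening from 0.0 (shut) to 1.0 (fully open); effort is the grip in N (None keeps the last); returns when the fingers have stopped.
- robot.dwell(seconds).
- solver.inverse_kinematics(position, orientation): joint angles nearest the present ones, or None.
- imaging.snapshot(name): name is "side" or "top" or "wrist"; returns a dict with "frame" (420x560x3 uint8, red, green, blue), "depth" (420x560 float32, m along the optical axis (not along the pixel's ray), 0 where there is no reading), "fov_y" (degrees; the focal length in pixels is half the picture's height over the tangent of half this angle, whatever the lens; pixels are square), "cx", "cy" (the principal point, pixels), "k1" (the pictures are not rectified: a ray, as slopes to the right and down, at radius r is drawn at 1 + k1 r^2 times it, then the intrinsics apply), "camera_from_world" (4x4, takes a point from world to camera coordinates); the wrist camera has in their place "hand_eye" (4x4, takes a point from camera to tool coordinates, whose origin is the TCP and whose axes are the flange's). Camera axes: x right, y down, z forward; pixel columns grow to the right and rows downward; lengths in m; the calibration is good to about 2 mm. A picture is of the moment at which its call begins: read the wrist's pose just before it.
A pose or a line that the arm cannot do raises robot.PlanningError and nothing moves.
- job.finish_job(): hands the job in; it is judged then, once.
Readings, each from a call of its own:
- readout.read_t(): time.
- readout.read_joint_pos(): joint angles.
- readout.read_qvel(): joint speeds.
- readout.read_effort(): joint torques, N m.
- readout.read_eef_pos(): TCP position.
- readout.read_ee_rot(): TCP orientation.
- readout.read_wrist_force(): force on the tool from outside, world axes, zero at the start.
- readout.read_ft_torque(): the same for the moment, N m.
- readout.read_grip_width(): opening from 0.0 (shut) to 1.0 (fully open).
- readout.read_grip_force(): force on a finger pad.
Only numpy, scipy, OpenCV 4.12 (cv2) and the standard library are available. Lean on these libraries where they do the work, as an engineer would, in place of code of your own. Each camera call takes 0.05 s, during which the arm holds its last target. There are 200 camera calls.

## Task

Weigh the little metal pail: swing its folded wire bail upright without shoving the pail along the bench, lift the pail by the red sleeve of the bail, and hang the bail in both prongs of the twin hook on the balance stand. Ease it down by feel until the hook carries the pail before you let go: do not drop it, tip it, or press down hard on the hook (12 N at most), and leave the bench's other things where they are.

Things in the scene. Friction and masses are not known exactly. Their poses are not given: they have to be found in the camera images.
- pail: open aluminium pail, 100 mm wide at the rim, 62 mm high, 0.25 to 0.5 kg with two small sample bottles fixed in it, none above the rim. Origin: centre of its underside, z up. The bail is hinged at y = -58 and +58 mm, z = 56 mm and swings in the pail's xz plane; its top bar runs along the pail's y. The pail's x points roughly to the robot's left.
- bail (a joint): angle of the wire bail: 0 upright, positive leans to the pail's -x side (rad). Starts folded at 0.98 to 1.2, never quite level (stop at 1.25). The hinge is stiff (0.02 N m): the bail stays where it is left. At angle a the sleeve's centre lies in the pail's frame at x = -84 sin a, z = 56 + 84 cos a mm.
- bail_grip (a point): centre of the red grip sleeve (12 mm thick, 36 mm long along the pail's y) in the middle of the bail's straight top bar; from 18 to 47 mm either side of this point the bar is bare wire 5 mm thick. It lies 84 mm from the hinge line. Its axes are those of the bail: z from hinge to sleeve, y along the bar.
- stand: balance stand, fixed: grey base plate (x -65 to +150, y -75 to +75 mm, 12 mm thick) and a 28 mm square aluminium column at x = +112 mm, 244 mm high. Origin: on the worktop straight under the middle of the hook's seat; x points from hook to column, roughly away from the robot. A black carriage on the column bears the sprung twin hook.
- hook_mid (a point): fixed point of the stand 202 mm straight above its origin: mid of the range of the hook's seat height. The true seat line lies 12 mm above to 12 mm below it, is not measured and must be seen or felt. The hook sinks 0.5 mm per newton of load (1 to 3 mm under the pail). A hanging bail's sleeve has its centre 5 to 6 mm above the seat line.
- hook_front (a point): fixed point of the stand 31 mm before (-x of) hook_mid, midway between the prong tips. Two 6 mm steel prongs at y = -32 and +32 mm of the stand open to the front: each tip is a red ball, top 23 mm over the seat line; the prong dips to a flat seat from x = -6 to +6 mm, rises again to 25 mm at x = 35 and runs back to a cross bar at x = 74.
- microtube_rack: green microtube rack, 66 x 105 x 34 mm, bystander; origin: centre of its underside
- flask: glass beaker, 63 mm wide, 85 mm high, bystander; origin: centre of its underside
- lab_timer: white lab timer, 68 x 68 x 21 mm, bystander; origin: centre of its underside
- amber_bottle: amber bottle with a dark red cap, 41 mm wide, 90 mm high, bystander; origin: centre of its underside

How it is judged:
On the way, in this order (a step that is already met when the one before it is completed fails the run):
1. the bail is swung upright (within 0.3 rad) while the pail stands on the worktop within 40 mm of where it stood (value of joint bail between -0.3 and 0.3 rad and height (world z) of pail below 0.006 m and distance of pail from where it was at the start of the episode below 0.04 m), for 0.2 s.
2. the pail is held up by the fingers, clear of the worktop by 20 mm (height (world z) of pail above 0.02 m and contact force between the fingers and pail above 1 N and contact force between stand and pail below 0.3 N), for 0.2 s.
3. the hook carries at least 1.2 N of the pail while the fingers still hold it (contact force between stand and pail above 1.2 N and contact force between the fingers and pail above 1 N and height (world z) of pail above 0.02 m), for 0.1 s.
At the end, for the whole second after the job is handed in: the pail hangs at rest by its bail in the seats of both prongs, upright within 0.25 rad, the middle of the bail within 14 mm along and 13 mm across of the hook's middle and square to it within 0.15 rad, its underside clear of the stand's base, its weight on the hook, let go (contact force between stand and pail above 1.5 N and x of bail_grip in the frame of stand between -0.014 and 0.014 m and y of bail_grip in the frame of stand between -0.013 and 0.013 m and angle between the y axis of bail_grip and the y axis of stand, either way round below 0.15 rad and height (world z) of pail above 0.03 m and height (world z) of bail_grip below 0.224 m and angle between pail's own z axis and vertical below 0.25 rad and linear speed of pail below 0.05 m/s); the robot touches nothing.
It fails at once if the hook is pressed with more than 12 N (contact force between stand and pail above 12 N).
It fails at once if the stand is pressed by the robot with more than 12 N (contact force between stand and the fingers above 12 N or contact force between stand and the arm above 12 N).
It fails at once if the pail is tipped more than 0.5 rad (angle between pail's own z axis and vertical above 0.5 rad).
It fails at once if the pail is dropped: let go above the worktop and moving faster than 0.2 m/s (contact force between the fingers and pail below 0.2 N and height (world z) of pail above 0.015 m and linear speed of pail above 0.2 m/s).
It fails at once if another thing on the bench is moved more than 30 mm (distance of any of microtube_rack, flask, lab_timer, amber_bottle from where it was at the start of the episode above 0.03 m).
It also fails if it takes over 69 s, if anything falls off the work surface, if the arm or the gripper's body presses on something with over 40 N, if the wrist force passes 120 N, or if a joint passes its speed limit or range.

## Working session

There is one attempt and no reset: what is moved stays moved. The work goes in short steps, each a Python script; the robot and the scene stay as the last script left them, time stands still between calls to the robot, and variables do not carry over. Pictures are saved under pics/ and viewed, at most 12 in all, crops included, and the job is handed in when it is done.

```bash
mkdir -p pics; ls; cat > h.py <<'E'
import numpy as np, cv2
from workcell import robot, effector, solver, imaging, job, readout
from scipy.spatial.transform import Rotation as R
def snap(n):
    if n=="wrist":
        p=np.array(readout.read_eef_pos());q=readout.read_ee_rot()
    s=imaging.snapshot(n)
    if n=="wrist":
        T=np.eye(4);T[:3,:3]=R.from_quat(q).as_matrix();T[:3,3]=p
        s["wfc"]=T@np.array(s["hand_eye"])
    else: s["wfc"]=np.linalg.inv(np.array(s["camera_from_world"]))
    h=s["frame"].shape[0]; s["f"]=h/2/np.tan(np.radians(s["fov_y"])/2)
    return s
def rays(s,uv):
    uv=np.atleast_2d(np.asarray(uv,float))
    K=np.array([[s["f"],0,s["cx"]],[0,s["f"],s["cy"]],[0,0,1]])
    return cv2.undistortPoints(uv.reshape(-1,1,2),K,np.array([s["k1"],0,0,0.])).reshape(-1,2)
def pts(s,uv):   # by depth
    uv=np.atleast_2d(uv); n=rays(s,uv); d=s["depth"][uv[:,1].astype(int),uv[:,0].astype(int)]
    c=np.c_[n*d[:,None],d]; return (c@s["wfc"][:3,:3].T+s["wfc"][:3,3])[d>0]
def plane(s,uv,z):
    n=rays(s,uv); d=np.c_[n,np.ones(len(n))]@s["wfc"][:3,:3].T; o=s["wfc"][:3,3]
    return o+d*((z-o[2])/d[:,2])[:,None]
def cloud(s):
    v,u=np.mgrid[0:420,0:560]; uv=np.c_[u.ravel(),v.ravel()]; n=rays(s,uv); d=s["depth"].ravel()
    P=np.c_[n*d[:,None],d]@s["wfc"][:3,:3].T+s["wfc"][:3,3]; P[d<=0]=np.nan
    return P.reshape(420,560,3)
def save(s,n): cv2.imwrite("pics/"+n,s["frame"][:,:,::-1])
E
python3 - <<'E'
from h import *
for n in("side","top"):
    s=snap(n); save(s,n+"0.png"); print(n,s["wfc"].round(3),s["k1"],s["fov_y"],(s["depth"]>0).mean())
print(readout.read_t(),readout.read_ee_rot(),readout.read_eef_pos())
E
```

```text
pics
side [[ 1.    -0.015  0.024  0.499]
 [-0.028 -0.367  0.93  -1.21 ]
 [-0.005 -0.93  -0.368  0.625]
 [ 0.     0.     0.     1.   ]] -0.039345128029719706 51.106178182697256 0.9791794217687075
top [[-0.023 -0.876  0.482 -0.352]
 [-1.     0.019 -0.013  0.059]
 [ 0.002 -0.482 -0.876  1.781]
 [ 0.     0.     0.     1.   ]] 0.021700373640604294 42.17344442563489 0.9959523809523809
0.1 [ 1.10663881e-01  9.93857749e-01 -5.28930340e-04 -2.02770927e-05] [0.13746866 0.6093442  0.20217589]
```

```bash
cd pics; python3 -c "
import cv2,numpy as np
a=[cv2.imread(x) for x in('side0.png','top0.png')]
for i,x in enumerate(a): cv2.imwrite(f'v{i}.png',cv2.resize(x,(800,600)))"
```

```text
(no output)
```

View pics/side0.png

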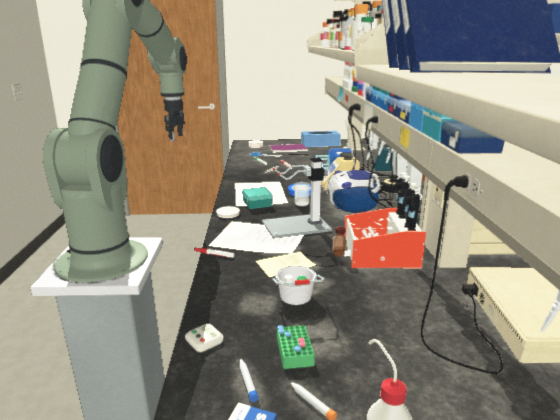

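View pics/top0.png

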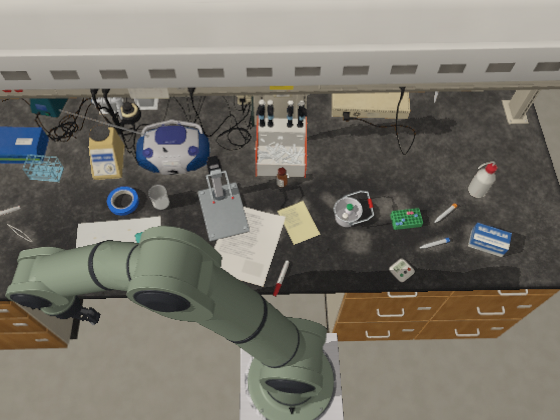

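The side view shows the pail at (296,287) with its red sleeve around (302,283), the stand at (310,215), and the rack at (295,347). In the top view the pail is at (348,210), the sleeve at (369,203), and the stand base at (223,211) with its column at about (215,175).

```bash
python3 - <<'E'
from h import *
s=snap("top");P=cloud(s);F=s["frame"].astype(int)
hsv=cv2.cvtColor(s["frame"],cv2.COLOR_RGB2HSV)
red=(((hsv[...,0]<8)|(hsv[...,0]>172))&(hsv[...,1]>150)&(hsv[...,2]>80))
box=np.zeros((420,560),bool);box[180:240,320:395]=1
m=red&box; print("sleeve top",m.sum(),np.argwhere(m).mean(0)[::-1],np.nanmedian(P[m],0))
# pail rim points
z=P[...,2]; m=box&(z>.052)&(z<.070)
c=P[m][:,:2]; print(len(c)); h=cv2.minEnclosingCircle(c[np.hypot(*(c-np.median(c,0)).T)<.06].astype(np.float32)); print("rim",h)
m=box&(z>.02); print("pail box",np.nanmin(P[m],0),np.nanmax(P[m],0))
# stand
box=np.zeros((420,560),bool);box[150:250,190:260]=1
m=box&(z>.006)&(z<.02); c=P[m][:,:2].astype(np.float32);r=cv2.minAreaRect(c);print("base",r,cv2.boxPoints(r))
m=box&(z>.236)&(z<.25); c=P[m]; print("coltop",len(c),c.mean(0),c.max(0),c.min(0))
m=red&box; print("tips",m.sum(),np.argwhere(m)[:,::-1].tolist()[:30],P[m].round(3)[:30])
s=snap("side");P=cloud(s);hsv=cv2.cvtColor(s["frame"],cv2.COLOR_RGB2HSV)
red=(((hsv[...,0]<8)|(hsv[...,0]>172))&(hsv[...,1]>120)&(hsv[...,2]>60))
box=np.zeros((420,560),bool);box[262:305,270:330]=1
m=red&box; print("sleeve side",m.sum(),np.argwhere(m).mean(0)[::-1],np.nanmedian(P[m],0),P[m].min(0),P[m].max(0))
box[:]=0;box[150:220,285:330]=1
m=red&box; print("tips side",np.argwhere(m)[:,::-1].tolist(),P[m].round(3))
c=s["frame"][150:310,240:360]; cv2.imwrite("pics/c1.png",cv2.resize(c[:,:,::-1],None,fx=3.7,fy=3.7,interpolation=2))
E
```

```text
sleeve top 33 [369.81818182 202.87878788] [ 0.59026364 -0.30489211  0.09189798]
242
rim ((0.588477373123169, -0.23097598552703857), 0.05828585848212242)
pail box [ 0.51526213 -0.40215687  0.02031941] [ 0.64544287 -0.17760697  0.10163558]
base ((0.6695958375930786, 0.225047767162323), (0.2660372257232666, 0.43179401755332947), 89.47010040283203) [[0.45247784 0.09403154]
 [0.88425344 0.09003815]
 [0.88671386 0.356064  ]
 [0.45493823 0.36005738]]
coltop 81 [0.67819965 0.24177946 0.24352511] [0.69936524 0.25980327 0.24979953] [0.65606405 0.22416318 0.23705108]
tips 16 [[256, 150], [256, 151], [256, 152], [256, 153], [256, 154], [256, 155], [256, 156], [256, 157], [256, 158], [256, 159], [256, 160], [256, 161], [256, 162], [232, 197], [232, 198], [213, 202]] [[0.815 0.1   0.104]
 [0.815 0.1   0.097]
 [0.811 0.1   0.097]
 [0.805 0.1   0.098]
 [0.808 0.1   0.089]
 [0.798 0.1   0.097]
 [0.79  0.1   0.102]
 [0.788 0.1   0.098]
 [0.782 0.1   0.101]
 [0.784 0.1   0.09 ]
 [0.78  0.1   0.09 ]
 [0.776 0.1   0.089]
 [0.769 0.1   0.092]
 [0.55  0.178 0.217]
 [0.546 0.178 0.217]
 [0.532 0.24  0.216]]
sleeve side 63 [301.61904762 281.74603175] [ 0.58304056 -0.30857523  0.0891827 ] [ 0.56852487 -0.31426409  0.05913032] [ 0.60220403 -0.2453892   0.09334576]
tips side [] []
```

View pics/c1.png

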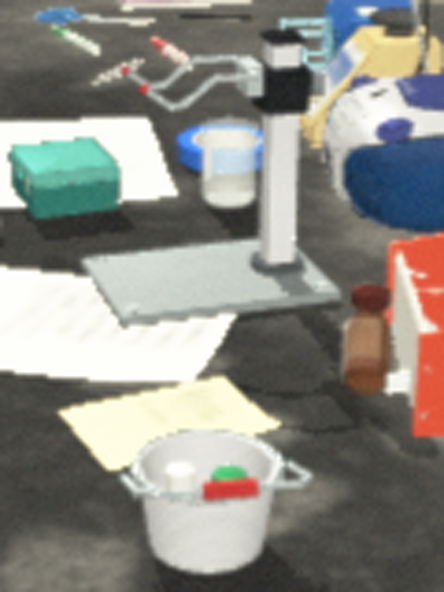

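The crop shows the pail with its sleeve facing the camera and the bail folded toward the rack. The prong tips are the red dots at about (273,169) and (279,174) in the full picture. I'll get close-ups with the wrist camera next.

```bash
python3 - <<'E'
from h import *
p=readout.read_eef_pos(); robot.servo_line([p[0],p[1],.42],velocity=.25)
def q(yaw): return (R.from_euler('z',yaw)*R.from_quat([0,1,0,0])).as_quat()
robot.move_ptp([.50,.20,.44],q(np.pi/2+.24-np.pi))
s=snap("wrist"); save(s,"w1.png"); np.savez("w1.npz",**{k:v for k,v in s.items()})
print(np.array(s["hand_eye"]).round(3),s["fov_y"],s["wfc"].round(3),readout.read_joint_pos())
robot.move_ptp([.57,-.27,.36],q(0))
s=snap("wrist"); save(s,"w2.png"); np.savez("w2.npz",**{k:v for k,v in s.items()})
print(s["wfc"].round(3),readout.read_joint_pos(),readout.read_t())
E
```

```text
[[ 0.    -0.962 -0.273  0.069]
 [ 1.     0.    -0.001 -0.   ]
 [ 0.001 -0.273  0.962 -0.17 ]
 [ 0.     0.     0.     1.   ]] 71.46764399880445 [[ 0.971  0.231  0.064  0.483]
 [ 0.24  -0.934 -0.265  0.268]
 [-0.001  0.273 -0.962  0.61 ]
 [ 0.     0.     0.     1.   ]] [-0.88753897  0.23941668  0.51589284  1.46482152 -0.11793151  1.4686292
 -0.12969604]
[[-0.001  0.962  0.272  0.501]
 [ 1.     0.001  0.    -0.27 ]
 [-0.     0.272 -0.962  0.53 ]
 [ 0.     0.     0.     1.   ]] [-0.01528647  0.46900625  0.57574661  1.38020437 -0.2543963   1.3660583
  2.13394013] 5.325
```

View pics/w1.png

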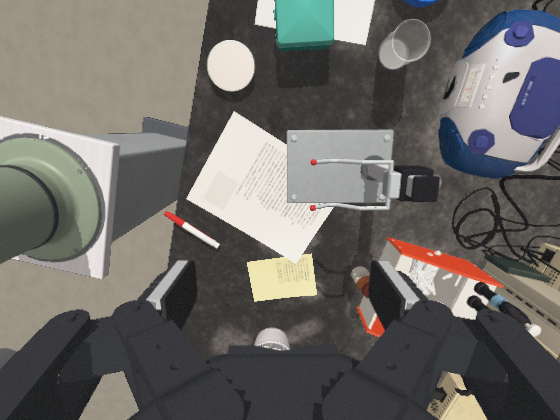

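View pics/w2.png

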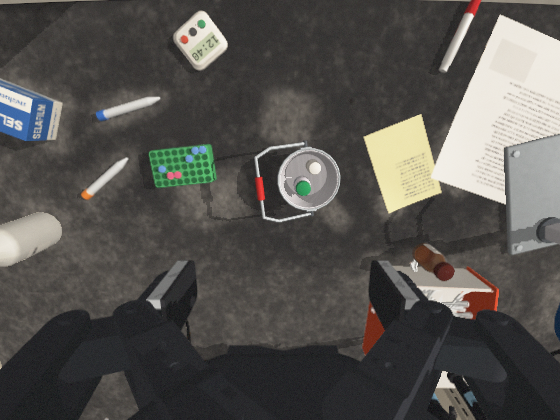

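w1 shows the prong tips at (314,162) and (313,208), with the base corners at (287,130) and (394,203). w2 shows the pail rim circle centred at about (309,179), the sleeve at (260,188), and the rack to its left at (182,165).

```bash
python3 - <<'E'
from h import *
def load(n): d=np.load(n); return {k:(d[k] if d[k].ndim else float(d[k])) for k in d.files}
def redm(s):
    h=cv2.cvtColor(s["frame"],cv2.COLOR_RGB2HSV); return ((h[...,0]<8)|(h[...,0]>172))&(h[...,1]>130)&(h[...,2]>70)
s=load("w1.npz");P=cloud(s);m=redm(s)
T=[]
for c in((314,162),(313,208)):
    b=np.zeros_like(m);b[c[1]-8:c[1]+8,c[0]-8:c[0]+8]=1
    k=np.argwhere(m&b)[:,::-1]; u=k.mean(0); print(len(k),u,np.sort(P[k[:,1],k[:,0],2])[-12:].round(4))
    T.append(u)
for z in(.205,.212,.22,.228):
    t=plane(s,T,z); d=t[0]-t[1]; print(z,t[:,:2].round(4).tolist(),np.linalg.norm(d),np.arctan2(-d[0],d[1]))
m2=(P[...,2]>.004)&(P[...,2]<.02);b=np.zeros_like(m2);b[120:215,275:405]=1
k=np.argwhere(m2&b);m2=(m2&b).astype(np.uint8);m2=cv2.morphologyEx(m2,cv2.MORPH_OPEN,np.ones((5,5)))
c=max(cv2.findContours(m2,0,2)[0],key=cv2.contourArea).reshape(-1,2)
w=plane(s,c,.012)[:,:2].astype(np.float32); r=cv2.minAreaRect(w); print("base",r)
g=np.array(r[0]);
pz=P[...,2];b[:]=0;b[150:220,340:450]=1
print("col/carr/prong z:",np.percentile(pz[b&(pz>.15)],[1,10,30,50,70,90,99]).round(4))
b[:]=0;b[203:213,325:380]=1
k=np.argwhere(b&(pz>.15));X=P[k[:,0],k[:,1]]; 
e=np.array([np.cos(.24),np.sin(.24)])
xx=X[:,:2]@e; o=np.argsort(xx);print("prong",np.c_[k[o,1],xx[o],X[o,2]][::8].round(4).tolist())
s=load("w2.npz");P=cloud(s);m=redm(s);b=np.zeros_like(m);b[170:210,245:275]=1
k=np.argwhere(m&b)[:,::-1];u=k.mean(0);D=P[k[:,1],k[:,0]];print("sleeve",len(k),u,np.median(D,0),plane(s,u,.095))
w=plane(s,k,.095);v=np.linalg.svd(w-w.mean(0))[2][0];print("bar dir",v)
pz=P[...,2];b[:]=0;b[140:220,268:350]=1
mm=b&(pz>.056)&(pz<.07);k=np.argwhere(mm)[:,::-1];w=plane(s,k,.062)[:,:2].astype(np.float32)
h=cv2.HoughCircles(cv2.GaussianBlur(cv2.cvtColor(s["frame"],cv2.COLOR_RGB2GRAY),(3,3),0)[140:220,260:360],cv2.HOUGH_GRADIENT,1,50,param1=100,param2=20,minRadius=25,maxRadius=38)
c=h[0,0,:2]+[260,140];print("hough",h[0,0],plane(s,c,.062),"rim depth",len(w),cv2.minEnclosingCircle(w))
b[:]=0;b[135:200,140:222]=1
print("rack",[np.nanpercentile(P[b&(pz>.02)],q,axis=0).round(3) for q in(1,50,99)])
E
```

```text
23 [313.08695652 161.7826087 ] [0.2135 0.2138 0.2138 0.214  0.2142 0.2144 0.2148 0.2149 0.2149 0.2149
 0.215  0.2157]
25 [312.04 207.6 ] [0.2133 0.2135 0.2135 0.2136 0.2136 0.214  0.214  0.214  0.2143 0.2153
 0.2155 0.2159]
0.205 [[0.5333, 0.2382], [0.5492, 0.1751]] 0.06505286541461738 0.24760138921126174
0.212 [[0.5324, 0.2387], [0.5481, 0.1768]] 0.0639277109454224 0.24760138921126085
0.22 [[0.5314, 0.2393], [0.5468, 0.1786]] 0.06264182012348529 0.2476013892112614
0.228 [[0.5304, 0.2399], [0.5455, 0.1804]] 0.061355929301548214 0.24760138921126176
base ((0.6101170778274536, 0.22716575860977173), (0.21037405729293823, 0.1482754647731781), 13.940293312072754)
col/carr/prong z: [0.1784 0.2021 0.2136 0.2165 0.2302 0.2426 0.2438]
prong [[325.0, 0.5944, 0.1995], [327.0, 0.5976, 0.1975], [329.0, 0.6008, 0.195], [331.0, 0.6038, 0.1949], [333.0, 0.6067, 0.1952], [335.0, 0.6098, 0.1939], [337.0, 0.6125, 0.1959], [339.0, 0.6148, 0.1987], [341.0, 0.6175, 0.2], [342.0, 0.6194, 0.197], [344.0, 0.6218, 0.1999], [346.0, 0.6241, 0.2024], [348.0, 0.6268, 0.2051], [350.0, 0.6289, 0.2069], [352.0, 0.6312, 0.21], [354.0, 0.6338, 0.2105], [356.0, 0.6356, 0.2151], [358.0, 0.6384, 0.2145], [360.0, 0.6408, 0.2167], [362.0, 0.6436, 0.2163], [364.0, 0.6463, 0.2164], [366.0, 0.6492, 0.2174], [368.0, 0.652, 0.217], [370.0, 0.6548, 0.2169], [372.0, 0.6576, 0.2166], [374.0, 0.6602, 0.2176], [376.0, 0.6632, 0.217], [378.0, 0.6662, 0.2158]]
sleeve 184 [259.55978261 188.03804348] [nan nan nan] [[ 0.58413606 -0.30443257  0.095     ]]
bar dir [9.94727930e-01 1.02549236e-01 3.62925205e-28]
hough [46.5 38.5 29.7] [[ 0.57477156 -0.23104844  0.062     ]] rim depth 1071 ((0.5791198015213013, -0.24192070960998535), 0.06541284173727036)
rack [array([ 0.525, -0.495,  0.022]), array([ 0.558, -0.444,  0.027]), array([ 0.592, -0.394,  0.034])]
```

```bash
cat >> h.py <<'E'
def q(yaw): return (R.from_euler('z',yaw)*R.from_quat([0,1,0,0])).as_quat()
PC=np.array([.575,-.231]); PX=np.array([-.1025,.9947])
def slv(a): return np.r_[PC-PX*.084*np.sin(a),.056+.084*np.cos(a)]
SO=np.array([.5697,.2160]); SYAW=.245; SX=np.array([np.cos(SYAW),np.sin(SYAW)])
E
python3 - <<'E'
from h import *
a0=1.08; p=slv(a0)-[0,0,.024]
robot.move_ptp(p+[0,0,.08],q(.103))
effector.grip(.40,20)
robot.servo_line(p,velocity=.08)
effector.grip(.22,20)
print(readout.read_wrist_force(),readout.read_grip_width(),readout.read_grip_force())
for i,a in enumerate(np.linspace(a0,0,13)[1:]):
    robot.servo_line(slv(a)-[0,0,.019]+[0,0,-.005+.010*(i+1)/12],velocity=.05)
    if i%3==2: print(a,np.round(readout.read_wrist_force(),2))
s=snap("side");save(s,"s2.png");c=s["frame"][180:320,220:380];cv2.imwrite("pics/s2c.png",cv2.resize(c[:,:,::-1],None,fx=3.7,fy=3.7,interpolation=2))
print(readout.read_t())
E
```

```text
[-0.12063821 -0.04064301 -0.09639948] 0.21748918452564725 0.0
0.81 [0.88 0.17 0.08]
0.54 [ 0.69 -0.16  0.15]
0.27 [ 0.18  0.15 -0.54]
0.0 [ 0.32 -0.25  0.33]
11.9583
```

View pics/s2c.png

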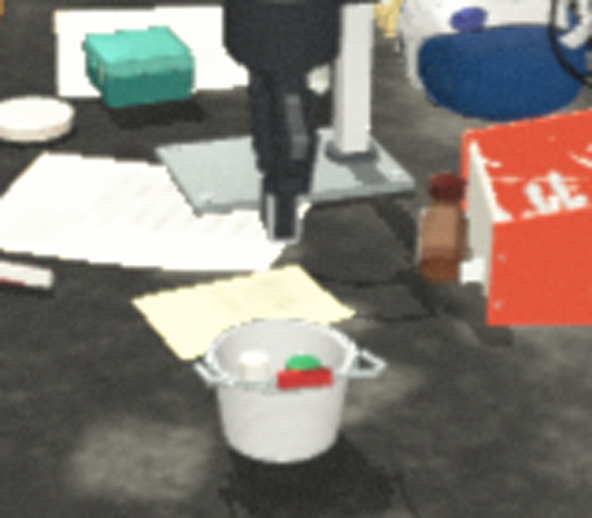

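The bail is still folded, with the sleeve at (305,378) in the crop, so the loose cage slipped off upward. I'll triangulate the sleeve more precisely and go deeper.

```bash
python3 - <<'E'
from h import *
def redm(s):
    h=cv2.cvtColor(s["frame"],cv2.COLOR_RGB2HSV); return ((h[...,0]<8)|(h[...,0]>172))&(h[...,1]>120)&(h[...,2]>60)
d=np.load("w2.npz"); w2={k:(d[k] if d[k].ndim else float(d[k])) for k in d.files}
L=[]
def add(s,x0,x1,y0,y1):
    m=redm(s);b=np.zeros_like(m);b[y0:y1,x0:x1]=1;k=np.argwhere(m&b)[:,::-1];u=(k.min(0)+k.max(0))/2
    P=cloud(s)[k[:,1],k[:,0]];print(len(k),u,k.min(0),k.max(0),np.nanmedian(P,0).round(4))
    n=np.r_[rays(s,u)[0],1]@s["wfc"][:3,:3].T;n/=np.linalg.norm(n);L.append((s["wfc"][:3,3],n))
add(w2,245,275,170,210)
add(snap("side"),270,330,262,305)
try: add(snap("top"),355,385,185,220)
except Exception as e: print(e)
for S in([0,1],range(len(L))):
    A=sum(np.eye(3)-np.outer(L[i][1],L[i][1]) for i in S);b=sum((np.eye(3)-np.outer(L[i][1],L[i][1]))@L[i][0] for i in S)
    x=np.linalg.solve(A,b);print(x.round(4))
E
```

```text
191 [259.5 188. ] [255 176] [264 200] [ 0.5861 -0.3053  0.0907]
61 [302. 282.] [295 280] [309 284] [ 0.583  -0.3098  0.0895]
39 [370.5 202.5] [368 198] [373 207] [ 0.59   -0.3062  0.0927]
[ 0.5857 -0.3052  0.0863]
[ 0.5868 -0.3059  0.0883]
```

```bash
sed -i 's/^PC=.*;/PC=np.array([.578,-.228]);/' h.py
python3 - <<'E'
from h import *
a0=1.2
p=readout.read_eef_pos(); robot.servo_line([p[0],p[1],.17],velocity=.15); effector.grip(0,20)
X=np.r_[PX,0]
off=lambda e:X*(-.0205+e)
s0=slv(a0)+off(-.008)
robot.servo_line([*s0[:2],.17],velocity=.15)
robot.servo_line([*s0[:2],.060],velocity=.1)
f0=np.array(readout.read_wrist_force())
N=14
for i,a in enumerate(np.linspace(a0,0,N+1)):
    robot.servo_line(np.r_[(slv(a)+off(.001))[:2],slv(a)[2]-.026+.014*i/N],velocity=.05)
    if i%2==0: print(round(a,2),(np.array(readout.read_wrist_force())-f0).round(2))
robot.dwell(.3)
s=snap("side");c=s["frame"][180:320,220:380];cv2.imwrite("pics/s3c.png",cv2.resize(c[:,:,::-1],None,fx=3.7,fy=3.7,interpolation=2))
print(readout.read_t())
E
```

```text
1.2 [-0.29 -1.05 -0.39]
1.03 [-0.06 -0.72  0.93]
0.86 [-0.6  -1.52  0.12]
0.69 [-0.22 -0.48  0.74]
0.51 [ 0.16 -0.89 -0.15]
0.34 [ 0.05 -1.13 -0.19]
0.17 [-0.93 -0.99  0.17]
0.0 [-0.35  0.33  0.56]
19.8667
```

View pics/s3c.png

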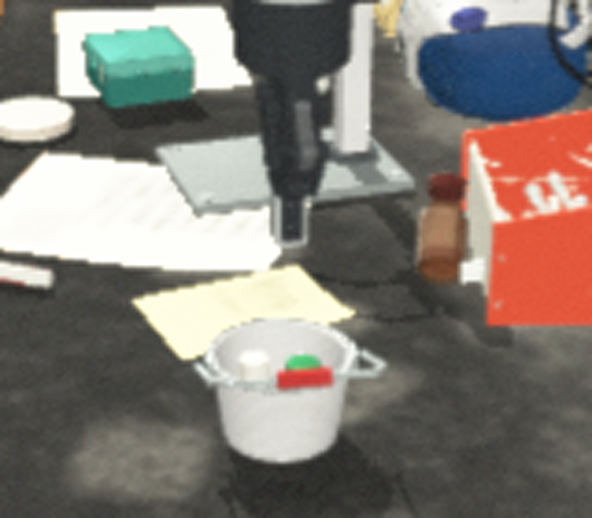

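The sleeve is still folded at (305,378) in the crop. The fingertip is at crop (290,245), i.e. full (298,246). I'll check the frame consistency.

```bash
python3 - <<'E'
from h import *
p=np.array(readout.read_eef_pos());print(p,readout.read_ee_rot(),readout.read_wrist_force(),readout.read_grip_width())
for n in("side","top"):
    s=snap(n);c=np.linalg.inv(s["wfc"])
    for X in(p,np.r_[slv(1.2)],slv(0),np.r_[PC,0]):
        y=c[:3,:3]@X+c[:3,3];r=y[:2]/y[2];r*=1+s["k1"]*(r@r);u=r*s["f"]+[s["cx"],s["cy"]];iu=u.round().astype(int);print(n,X.round(3),u.round(1),y[2],s["depth"][iu[1],iu[0]])
    if n=="side": P=cloud(s);print(P[244,298],P[240,298],P[230,298])
s=snap("wrist");save(s,"w3.png")
E
```

```text
[ 0.57995619 -0.24749362  0.12797296] [-5.14055697e-02  9.98677859e-01  1.80676763e-06 -2.98394218e-05] [0.02823382 0.23107497 0.38407159] 0.0007975730666741422
side [ 0.58  -0.247  0.128] [298.  255.2] 1.079653241232144 1.3592182
side [ 0.586 -0.306  0.086] [302.2 282.1] 1.0407953519959687 1.0343637
side [ 0.578 -0.228  0.14 ] [296.7 247.3] 1.0933062288998898 1.4132863
side [ 0.578 -0.228  0.   ] [296.  295.5] 1.1447735253498694 1.092962
[ 0.5784072  -0.26004679  0.16459212] [ 0.57828551 -0.25972925  0.17505058] [ 0.57624718 -0.28000491  0.21028185]
top [ 0.58  -0.247  0.128] [355.7 199.9] 1.9016415208525774 1.9761523
top [ 0.586 -0.306  0.086] [370.4 203.9] 1.9417090211387038 1.9328641
top [ 0.578 -0.228  0.14 ] [350.6 198.8] 1.8899103910505928 1.9873389
top [ 0.578 -0.228  0.   ] [345.9 217.6] 2.012588897728261 1.9601618
```

View pics/w3.png

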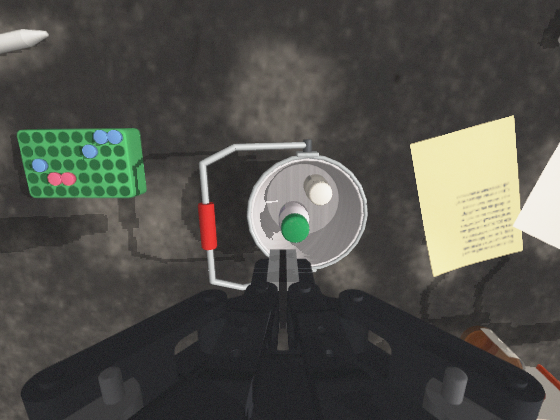

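The wrist view shows the shut fingertips at (283,250), inside the pail's rim line, and the bail untouched at (208,227). The real tips look short of the stated TCP, so I'll measure that from depth.

```bash
python3 - <<'E'
from h import *
p=np.array(readout.read_eef_pos());Rt=R.from_quat(readout.read_ee_rot()).as_matrix()
def rep(tag):
    for n in("wrist","side","top"):
        s=snap(n);P=cloud(s);T=(P-p)@Rt
        m=(np.abs(T[...,0])<.03)&(np.abs(T[...,1])<.06)&(T[...,2]>-.12)&(T[...,2]<.03)
        z=T[m]; print(tag,n,m.sum(), "zmax pct",np.percentile(z[:,2],[50,90,97,99.5]).round(4) if len(z) else "")
        if n!="top" and len(z):
            b=z[z[:,2]>np.percentile(z[:,2],80)];print("  tip region x,y range",b.min(0).round(4),b.max(0).round(4))
    s=snap("wrist");T=(cloud(s)-p)@Rt;print(T[248:300:5,283].round(3).tolist())
rep("shut")
effector.grip(.4,20);rep(".4")
E
```

```text
shut wrist 42442 zmax pct [-0.1047 -0.0783 -0.0569 -0.0376]
  tip region x,y range [-0.0116 -0.0401 -0.0854] [ 0.0145  0.0389 -0.0296]
shut side 378 zmax pct [-0.0832 -0.0396 -0.0315 -0.0279]
  tip region x,y range [-0.0082 -0.0176 -0.0502] [ 0.0123  0.0071 -0.0261]
shut top 243 zmax pct [-0.0928 -0.0506 -0.0362  0.0283]
[[-0.037, -0.0, 0.087], [0.011, -0.0, -0.036], [0.011, -0.0, -0.041], [0.011, -0.0, -0.047], [0.011, -0.0, -0.053], [0.012, -0.0, -0.059], [0.011, -0.0, -0.062], [0.011, -0.0, -0.065], [0.009, -0.0, -0.065], [0.006, -0.0, -0.065], [0.004, -0.0, -0.065]]
.4 wrist 41589 zmax pct [-0.1034 -0.0758 -0.0506 -0.0354]
  tip region x,y range [-0.0127 -0.0517 -0.0841] [ 0.0147  0.0515 -0.0277]
.4 side 428 zmax pct [-0.0792 -0.0402 -0.031  -0.0284]
  tip region x,y range [-0.0098 -0.0331 -0.0487] [ 0.0126  0.0224 -0.0275]
.4 top 244 zmax pct [-0.0863 -0.046  -0.0333  0.0285]
[[-0.038, 0.0, 0.088], [-0.039, -0.0, 0.078], [-0.04, -0.0, 0.07], [-0.043, -0.0, 0.066], [-0.079, 0.0, 0.129], [-0.086, 0.0, 0.131], [-0.056, -0.0, 0.062], [-0.097, 0.0, 0.128], [-0.105, 0.0, 0.131], [-0.111, 0.0, 0.129], [-0.117, 0.0, 0.129]]
```

Both views agree that the real fingertips sit 28 mm short of the reported TCP. I'll correct for that and repeat the push.

```bash
echo 'DZ=np.array([0,0,-.028])' >> h.py
python3 - <<'E'
from h import *
a0=1.2
effector.grip(0,20)
X=np.r_[PX,0]
off=lambda e:X*(-.0205+e)
s0=slv(a0)+off(-.008)
p=readout.read_eef_pos()
robot.servo_line([*s0[:2],p[2]],velocity=.15)
robot.servo_line(np.r_[s0[:2],.062]+DZ,velocity=.1)
f0=np.array(readout.read_wrist_force())
N=14
for i,a in enumerate(np.linspace(a0,0,N+1)):
    robot.servo_line(np.r_[(slv(a)+off(.001))[:2],slv(a)[2]-.024+.012*i/N]+DZ,velocity=.05)
    if i%2==0: print(round(a,2),(np.array(readout.read_wrist_force())-f0).round(2))
robot.dwell(.3)
s=snap("side");c=s["frame"][180:320,220:380];cv2.imwrite("pics/s4c.png",cv2.resize(c[:,:,::-1],None,fx=3.7,fy=3.7,interpolation=2))
P=cloud(s);h=cv2.cvtColor(s["frame"],cv2.COLOR_RGB2HSV);m=((h[...,0]<8)|(h[...,0]>172))&(h[...,1]>120)&(h[...,2]>60)
b=np.zeros_like(m);b[225:305,270:330]=1;k=np.argwhere(m&b);print(len(k),k.mean(0) if len(k) else 0,np.median(P[m&b],0))
print(readout.read_t())
E
```

```text
1.2 [-0.62  0.47 -0.58]
1.03 [ 0.21  0.86 -1.24]
0.86 [-0.74  1.69 -0.83]
0.69 [ 0.6   1.31 -1.13]
0.51 [-0.12  1.1  -1.1 ]
0.34 [0.94 0.85 0.11]
0.17 [ 0.19  1.22 -0.64]
0.0 [ 0.16  1.03 -0.98]
15 [247.6 290.6] [nan nan nan]
28.025
```

View pics/s4c.png

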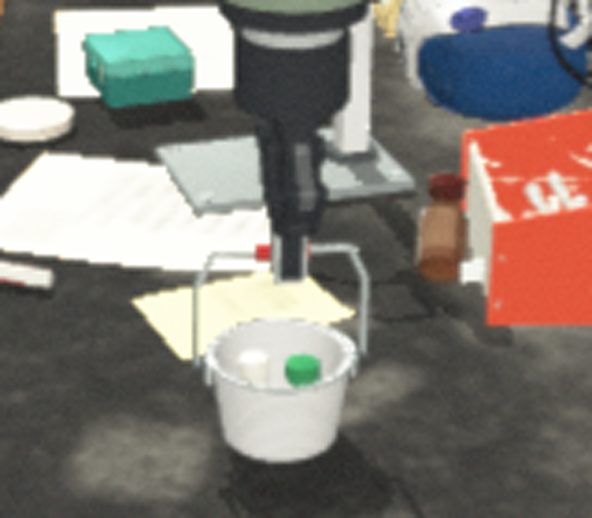

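The bail stands upright, with the sleeve at about crop (283,252), and the pail has not moved. Next I'll grip the sleeve and lift.

```bash
python3 - <<'E'
from h import *
X=np.r_[PX,0]
p=np.array(readout.read_eef_pos())
robot.servo_line(p-X*.008,velocity=.1)
robot.servo_line(p-X*.008+[0,0,.045],velocity=.15)
effector.grip(.5,40)
g=slv(0)-[0,0,.019]+DZ
robot.servo_line(g+[0,0,.045],velocity=.1)
robot.servo_line(g,velocity=.08)
f0=np.array(readout.read_wrist_force())
effector.grip(0,40)
print(readout.read_grip_width(),readout.read_grip_force(),np.array(readout.read_wrist_force())-f0)
robot.servo_line(g+[0,0,.06],velocity=.06)
robot.dwell(.3)
print("lift",np.array(readout.read_wrist_force())-f0,readout.read_grip_width(),f0)
s=snap("side");c=s["frame"][160:320,220:380];cv2.imwrite("pics/s5c.png",cv2.resize(c[:,:,::-1],None,fx=3.7,fy=3.7,interpolation=2))
print(readout.read_t())
E
```

```text
0.12131820475762926 39.08710777759552 [-0.20880524  0.73263779  5.94040243]
lift [ 0.48603303 -0.64661661 -4.29570228] 0.12463977769410486 [-0.17951312  0.18952013  0.77203351]
32.2417
```

View pics/s5c.png

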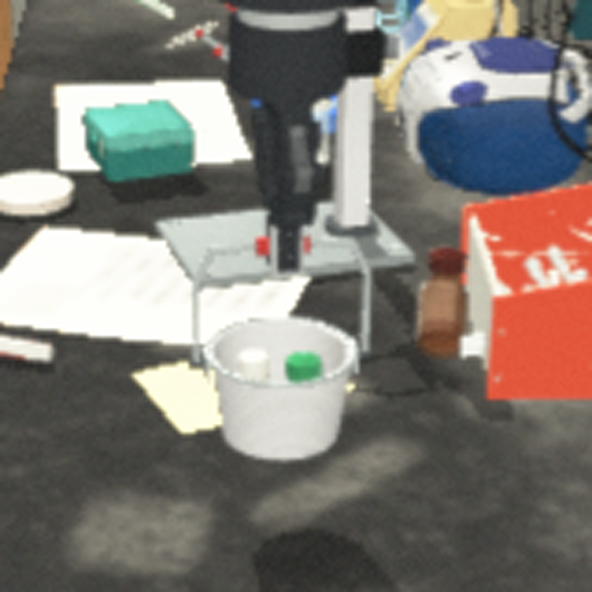

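The pail is held up level, with the sleeve at crop (285,245) centred between the pads to about 2 mm. Now I'll carry it to the hook front while turning it.

```bash
cat >> h.py <<'E'
SY=np.array([-SX[1],SX[0]])
def hk(x,z,y=-.002): return np.r_[SO+SX*x+SY*y, z-.047]  # TCP cmd for sleeve at stand x, height z
QH=q(SYAW-np.pi/2)
E
python3 - <<'E'
from h import *
p=np.array(readout.read_eef_pos())
robot.servo_line([p[0],p[1],.250-.047],velocity=.08)
robot.servo_line(hk(-.10,.250),QH,velocity=.12)
robot.dwell(.3)
print(readout.read_t(),readout.read_eef_pos(),hk(-.1,.25),readout.read_wrist_force(),readout.read_grip_width(),readout.read_joint_pos())
s=snap("wrist");save(s,"w6.png")
s=snap("side");save(s,"s6.png")
a=cv2.imread("pics/w6.png");c=s["frame"][120:270,200:360,::-1]
cv2.imwrite("pics/m6.png",np.hstack([cv2.resize(a,(400,300)),cv2.resize(c,(320,300))]))
E
```

```text
37.0583 [0.47320964 0.18975721 0.20300437] [0.47317138 0.18980409 0.203     ] [ 0.31616881 -0.61617537 -3.47662661] 0.1238610207189536 [-1.17370285  0.50042252  0.94697631  1.93018862 -0.49422905  0.96309884
  0.25352188]
```

View pics/m6.png

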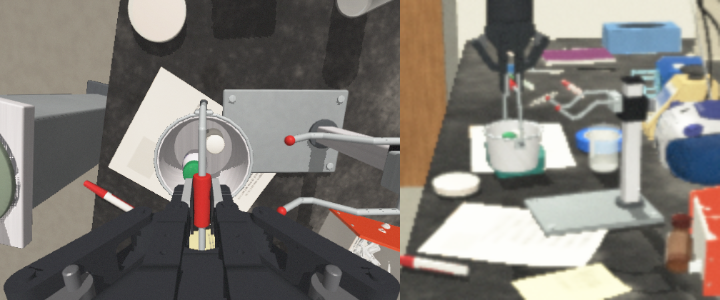

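The wrist view in the montage shows the sleeve at (202,200) parallel to the line through the prong tips at (290,140) and (282,211). The bail is upright. I'll measure the offsets from this wrist picture.

```bash
python3 - <<'E'
from h import *
s=snap("wrist");P=cloud(s)
h=cv2.cvtColor(s["frame"],cv2.COLOR_RGB2HSV);m=(((h[...,0]<8)|(h[...,0]>172))&(h[...,1]>120)&(h[...,2]>60)).astype(np.uint8)
n,lab,st,c=cv2.connectedComponentsWithStats(m)
st_=lambda X:np.c_[(X[:,:2]-SO)@SX,(X[:,:2]-SO)@SY]
T=[]
for i in range(1,n):
    if st[i,4]<40: continue
    k=np.argwhere(lab==i)[:,::-1];D=P[k[:,1],k[:,0]];z=np.nanpercentile(D[:,2],[50,95])
    print(st[i],c[i].round(1),z.round(4))
    if abs(c[i][0]-283)<25 and 220<c[i][1]<330:
        w=plane(s,k,z[1]-.004);sx=st_(w);print(" sleeve stand xy",sx.min(0),sx.max(0),sx.mean(0));v=np.linalg.svd(sx-sx.mean(0))[2][0];print(" ang",np.arctan2(-v[0],v[1]))
    elif st[i,4]<600 and 380<c[i][0]<420: T.append(c[i])
t=plane(s,T,.212);print("tips",t,st_(t),np.linalg.norm(t[0]-t[1]),"yaw",np.arctan2(-(t[0]-t[1])[0],(t[0]-t[1])[1]))
E
```

```text
[399 190  14  14 163] [405.4 196.3] [0.2136 0.2151]
[ 270  242   26   77 1728] [282.3 279.7] [0.2532 0.2546]
 sleeve stand xy [-0.1059415  -0.02094918] [-0.09451486  0.01866046] [-0.10032085 -0.00040301]
 ang 3.135404952471426
[117 253  34  25 368] [133.6 264.2] [0.0124 0.0152]
[157 272  31  20  49] [173.  281.4] [0.0048 0.0072]
[387 289  14  13 128] [394.  294.5] [0.213  0.2154]
[ 460  292  100   61 2399] [519.7 321.8] [0.0539 0.0957]
tips [[0.53244921 0.23875142 0.212     ]
 [0.54790808 0.17781456 0.212     ]] [[-0.03061988  0.03110742]
 [-0.03040327 -0.03175935]] 0.06286714503113774 yaw 0.2484455381901237
```

```bash
python3 - <<'E'
from h import *
def fz(n=6):
    v=[]
    for _ in range(n): v.append(readout.read_wrist_force()[2]); robot.dwell(.02)
    return np.mean(v)
robot.servo_line(hk(0.0005,.250),velocity=.07)
robot.servo_line(hk(0.0005,.212),velocity=.05)
robot.dwell(.3); b=fz(10); print("base",b,readout.read_t())
z=.212
while z>.188:
    z-=.0007 if z<.207 else .001
    robot.servo_line(hk(0.0005,z),velocity=.02)
    d=fz()-b; print(round(z,4),round(d,2),end="; ")
    if d>3.3: break
robot.dwell(.2)
print("\n",readout.read_wrist_force(),readout.read_t(),readout.read_eef_pos())
s=snap("wrist");save(s,"w7.png");s=snap("side");c=s["frame"][120:270,200:360,::-1]
a=cv2.imread("pics/w7.png");cv2.imwrite("pics/m7.png",np.hstack([cv2.resize(a,(400,300)),cv2.resize(c,(320,300))]))
E
```

```text
base -3.5799816711516677 40.1667
0.211 0.1; 0.21 0.19; 0.209 0.23; 0.208 0.13; 0.207 0.24; 0.206 0.11; 0.2053 -0.06; 0.2046 -0.12; 0.2039 -0.04; 0.2032 0.14; 0.2025 0.18; 0.2018 0.02; 0.2011 0.42; 0.2004 0.03; 0.1997 0.0; 0.199 0.3; 0.1983 1.28; 0.1976 2.25; 0.1969 3.71; 
 [ 0.76543824 -0.23665556  0.221926  ] 47.0167 [0.57072438 0.21417917 0.14993884]
```

View pics/m7.png

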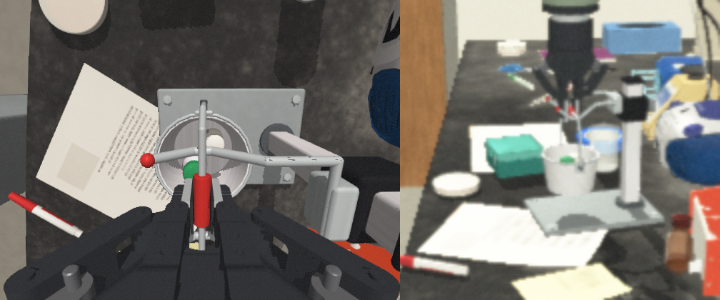

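The bar lies in the near prong's dip and the load is on the hook. Now I'll release gently and retreat upward.

```bash
python3 - <<'E'
from h import *
effector.grip(.4,20); robot.dwell(.3)
print(readout.read_wrist_force(),readout.read_grip_width(),readout.read_t())
p=np.array(readout.read_eef_pos())
robot.servo_line(p+[0,0,.04],velocity=.04)
robot.servo_line(p+[0,0,.14],velocity=.12)
robot.dwell(.5)
s=snap("wrist");P=cloud(s);save(s,"w8.png")
h=cv2.cvtColor(s["frame"],cv2.COLOR_RGB2HSV);m=(((h[...,0]<8)|(h[...,0]>172))&(h[...,1]>120)&(h[...,2]>60)).astype(np.uint8)
n,lab,st,c=cv2.connectedComponentsWithStats(m)
for i in range(1,n):
    if st[i,4]<30: continue
    k=np.argwhere(lab==i)[:,::-1];z=np.nanpercentile(P[k[:,1],k[:,0],2],90)
    w=plane(s,k,z-.005);d=w[:,:2]-SO;e=np.c_[d@SX,d@SY]
    if abs(e.mean(0)).max()<.06: print(st[i],z.round(4),e.min(0).round(4),e.max(0).round(4),e.mean(0).round(4))
print(readout.read_t())
a=cv2.imread("pics/w8.png");s=snap("side");c=s["frame"][120:270,200:360,::-1];cv2.imwrite("pics/m8.png",np.hstack([cv2.resize(a,(400,300)),cv2.resize(c,(320,300))]))
E
```

```text
[ 0.12307836 -0.06626593  0.50142612] 0.39849073446601074 47.7667
[243 170   9   9  68] 0.2131 [-0.034   0.0272] [-0.027   0.0342] [-0.0305  0.0307]
[277 187  12  40 455] 0.2013 [-0.0051 -0.0205] [0.0053 0.0171] [ 0.0001 -0.0012]
[246 240   8   8  58] 0.213 [-0.0337 -0.0371] [-0.027  -0.0302] [-0.0303 -0.0337]
50.45
```

```bash
python3 -c "
from h import *
s=snap('wrist');m=(cv2.cvtColor(s['frame'],cv2.COLOR_RGB2HSV)[...,1]>120);print(readout.read_t(),readout.read_wrist_force())
job.finish_job() if False else None"
```

```text
50.55 [-0.25783599  0.04659494 -0.46614494]
```

Measured in the wrist picture, the bail centre sits 0.1 mm along and −1.2 mm across from the hook's middle. The sleeve's top is at 0.201 m and nothing is touching the robot, so I'm handing the job in.

```bash
python3 -c "
from h import *
print(job.finish_job(),readout.read_t())"
```

```text
the job is handed in; nothing more can be done
the job is handed in; nothing more can be done
```

The pail hangs by its bail in both prongs, let go and centred on the hook to about 1 mm by the wrist camera. I handed the job in at about 51 s on the robot's clock; the hand-in gave no verdict.

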